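# Latch the notions case

## Task

The blue notions case on the counter is still ajar. Lift the wire bail of the latch on its top over the keeper hook and draw it in until you feel the bar bear firmly, with 9 to 18 N, inside the hook; then let go and press the red-tipped lever over past its centre and firmly home onto its stop (12 to 22 N, no harder), so that the case stays drawn shut. Leave the other things on the counter where they stand.

Things in the scene. Friction and masses are not known exactly. Their poses are not given: they have to be found in the camera images.
- case: Blue hard case, fixed, 173 (x) x 150 (y) mm: two shells standing on their spine, on feet of differing height. Origin under the latch, 115 mm below the case's flat top; own z up, own x along the latch from the keeper (front shell, -x end) to the lever (rear shell, +x end), y across it. The latch parts move in the plane y = 0. Its parts stand no more than 22 N of finger pressure.
- keeper_seat (a point): Nominal seat of the bar's centre in the steel hook (12 mm wide in y), 16 mm above the case top, 70 mm to -x of the lever pivot while ajar. The hook is screwed on up to 3 mm to -x or +x of nominal. Seen from the true seat: post from 3 to 12 mm to +x; floor (3.5 mm down) and nose (5.5 to 10.5 mm up) reach 6 mm to -x. Open to -x: lower the bar over 12 mm to -x of nominal, then draw it in.
- bail_bar (a point): Centre of the bail's cross bar (steel, 6 mm thick, 34 mm long along y) at the free end of the wire loop, 83 mm from its hinge on the lever. The bail swings freely and drops by its weight; at the start the bar lies unhooked on top of the nose. Its two wires run to the lever at y = +-17 mm.
- bail_tab (a point): Where to hold the red grip tab fixed to the bail, 26 mm beyond the bar, away from the lever. The tab reaches from 2 to 38 mm beyond the bar, is 18 mm wide in y (pinch it across y; it can swivel between the fingers) and 7 mm thick. When the bar is hooked, the bail slopes down a little, so the tab's middle is 3 to 5 mm lower than the bar and about 8 mm clear of the case top.
- lever_pivot (a point): Axis of the lever, along case y, 14 mm above the top of the rear shell. The bail is hinged to the lever 18 mm from this axis, 0.20 rad below the handle's line, so drawing the tab to -x swings the lever up and forward, and moving it to +x swings the lever back.
- lever_tip (a point): Middle of the upper face of the lever's red end: 56 mm along the handle from the axis, 7 mm to the upper side of the line through the axis (the steel part's upper face: 6 mm). The handle is 27.5 mm wide in y, reaches from 14 to 62 mm from the axis, and is free to be pressed from above.
- latch_lever (a joint): Lever angle, rad: 0 flat on the rear shell (hard stop, home), pi/2 upright, up to 2.2. Friction of 0.07 N m holds it where it is left. The taut bail adds up to 0.35 N m against closing, from between 0.7 and 1.3 rad on; dead centre is near 0.17 rad. Pressing near the tip takes 3 to 9 N, more nearer the axis.
- mug: Dark grey and white mug, 97 mm high; a bystander, origin under its middle.
- thread_spool_0: Spool of blue thread, 27 x 46 mm; a bystander, origin under its middle.
- thread_spool_1: Spool of white thread, 27 x 46 mm; a bystander, origin under its middle.
- pin_tin: Round tin with a red lid, 66 x 22 mm; a bystander, origin under its middle.
- tape_dispenser: Black tape dispenser, 150 mm long; a bystander, origin under its middle.
- stapler: Black stapler, 150 mm long; a bystander, origin under its middle.
- latch_bail: The wire bail (loop, bar and tab); origin at its hinge on the lever. While held it may bear on the hook with no more than 18 N. Moving it to +x, the lever's friction alone resists with 0.07 N m / (18 mm x sin(lever angle - 0.2)), 4 to 9 N at the tab; what comes on top of that, rising some 3 N per mm, is the bar bearing on the hook.
- front_shell: Front shell with the keeper, hinged on the spine near the counter (its origin). It springs open to ajar by itself. Latching draws it (about 7 N per mm at the hook) 1.5 to 7.5 mm to +x of the case at the hook, as the hook is set, and the nominal keeper seat with it.

How it is judged:
By the outcome, as a careful person would: the job done as asked, in the order asked, and still so for the second after the job is handed in, with the robot touching nothing.
It also fails if it takes over 72 s, if anything falls off the work surface, if the arm or the gripper's body presses on something with over 40 N, if the wrist force passes 120 N, or if a joint passes its speed limit or range.

## Robot

A 6-joint arm with a two-finger parallel gripper is mounted at the origin on the work surface; the furniture and walls round the work are solid. World frame = base frame: x ahead of the robot, y to its left, z up, the work surface at z = 0. Lengths are in m, angles in degrees, forces in N, time in s.
With the tool pointing down it reaches from about 0.25 to 0.725 m from the base axis. Payload 9.7 kg.
Tool frame: the origin (TCP) lies at the centre of the arm's flange, where the gripper is bolted on; the fingertips stand 173 mm ahead of it and the grasp point (between the pads) lies 155 mm ahead of it; z points along the fingers, y is the line along which they close (so a half turn about z gives the same grasp; the last joint's range is limited). The gripper opens to 85 mm and grips with 20 to 120 N. Pads are 22 mm wide; open, the fingers measure 114 mm over their backs; the gripper's body (76 mm by 85 mm) begins 54 mm behind the grasp point. The pads swing forward as they close: fully open they stand 13 mm farther back than shut.
Start: joints at [-73.912, 4.979, 10.078, 95.1, 0, 90], TCP at [0.152, -0.528, 0.405] pointing down, gripper open.
Joint ranges: [-179.16, 179.16], [-48.56, 103.87], [-65.8, 70.77], [-126.05, 130.52], [-82.76, 87.17], [-180, 180]. Speed limits (degrees/s): [127.2, 127.2, 147.25, 180, 180, 180].

## Interface

Orientations are given as [roll, pitch, yaw] about the fixed x, y, z axes, in that order (R = Rz(yaw) Ry(pitch) Rx(roll)).
In Python, from workcell import monitor, camera, get_calibration, bot gives the robot as it stands.
- The arm moves only by the tool carry_out, never from a script. Its argument "targets" is text: rows parted by semicolons, each of 7 numbers parted by spaces: the shift along the tool's x, y, z in units of 0.04 m (1.0 is 0.04 m), then the turn, a rotation vector about the tool's x, y, z in units of 0.1 rad (1.0 is 0.1 rad), then the opening, from -1 (shut) to 1 (fully open), so that 0 is half open. A call has exactly 8 rows; each row shifts and turns the commanded pose from where the row before left it, along the tool's axes as they then stand; what a row does not reach is not made up. A row lasts 1/12 s, in which the tool goes at most 41.7 mm and 7.16 degrees, less where a joint would pass 70% of its speed; a pose out of reach is approached as far as the arm can. A call with a number of a shift or a turn outside -1 to 1 is refused whole. A call with a gripper value outside its range is refused whole. The fingers move at their own pace and stop on an object; "newtons" is the grip in N (left out, the last holds). Time passes only in rows, so rows that do not move let the fingers close, or fill a call up. It gives the time, the measured TCP pose, the force, the opening and the grip force at its end, in the units of the state.
- monitor.get_obs(): the state, without advancing time (a new reading comes with each control period).
- camera(name): name is "scene" or "top"; returns the picture (400x640x3 uint8, red, green, blue); there is no depth.
- get_calibration(name): a dict with "fx", "fy", "cx", "cy" (pixels), "D" ([k1, k2, p1, p2, k3] as OpenCV has them; the pictures are not rectified), "view" (4x4, takes a point from world to camera coordinates). Camera axes: x right, y down, z forward; pixel columns grow to the right and rows downward; lengths in m; the calibration is good to about 2 mm. A picture is of the moment at which its call begins. get_calibration takes no time and is no camera call.
- bot.job_done(): hands the job in; it is judged then, once.
The state is a dict: "time": time; "q": joint angles; "qd": joint speeds; "joint_efforts": joint torques, N m; "ee_pos": TCP position; "tcp_rot": TCP orientation; "wrist_force": force on the tool from outside, world axes, zero at the start; "torque": the same for the moment, N m; "opening": finger opening in m; "grasp_force": force on a finger pad.
Only numpy, scipy, OpenCV 4.12 (cv2) and the standard library are available. Lean on these libraries where they do the work, as an engineer would, in place of code of your own. Each camera call takes 0.05 s, during which the arm holds its last target. There are 200 camera calls.

## Working session

There is one attempt and no reset: what is moved stays moved. The work goes in short steps, Python scripts to look and compute and a tool call to move; the robot and the scene stay as the last step left them, time stands still between calls to the robot, and variables do not carry over. Pictures are saved under pics/ and viewed, at most 10 in all, crops included, and the job is handed in when it is done.

Besides the shell and the picture viewer there is one more tool, called after "Call:" as name(argument=value, ...) on one line, values as JSON. carry_out: Moves the arm, as the interface text tells. Shifts and turns lie within -1 to 1; 1 stands for 0.04 m of shift or 0.1 rad of turn. Its arguments: {"type":"object","properties":{"targets":{"type":"string"},"newtons":{"type":"number"}},"required":["targets"]}

```bash
mkdir -p pics
python3 - <<'E'
from workcell import monitor,camera,get_calibration
import cv2,numpy as np
o=monitor.get_obs();print({k:np.round(v,3) for k,v in o.items()})
for n in("scene","top"):
    im=camera(n);cv2.imwrite(f"pics/{n}0.png",im[:,:,::-1]);c=get_calibration(n)
    print(n,{k:np.round(v,4).tolist() for k,v in c.items()})
E
```

```text
{'time': np.float64(0.0), 'q': array([-7.3910e+01,  5.0110e+00,  1.0034e+01,  9.5101e+01,  1.0000e-03,
        9.0001e+01]), 'qd': array([ 0.025,  0.036, -0.007, -0.008,  0.155,  0.025]), 'joint_efforts': array([ 1.000e-03, -5.204e+01,  4.648e+01,  1.700e-02,  0.000e+00,
        0.000e+00]), 'ee_pos': array([ 0.152, -0.528,  0.404]), 'tcp_rot': array([-1.79922e+02, -1.00000e-03,  1.60890e+01]), 'wrist_force': array([ 0.105, -0.033, -0.411]), 'torque': array([-0.008, -0.006,  0.043]), 'grasp_force': np.float64(0.0), 'opening': np.float64(0.086)}
scene {'fx': 411.5656, 'fy': 411.5656, 'cx': 316.9924, 'cy': 199.2059, 'D': [-0.0459, 0.0, 0.0, 0.0, 0.0], 'view': [[-0.6121, -0.7908, -0.002, 0.3137], [-0.431, 0.3357, -0.8376, 0.2712], [0.663, -0.5118, -0.5464, 1.0278], [0.0, 0.0, 0.0, 1.0]]}
top {'fx': 419.3954, 'fy': 419.3954, 'cx': 318.8414, 'cy': 199.4078, 'D': [-0.0301, 0.0, 0.0, 0.0, 0.0], 'view': [[-0.0079, -1.0, -0.0007, 0.0249], [-0.9897, 0.0079, -0.1431, 0.5014], [0.1431, -0.0004, -0.9897, 1.5722], [0.0, 0.0, 0.0, 1.0]]}
```

View pics/scene0.png

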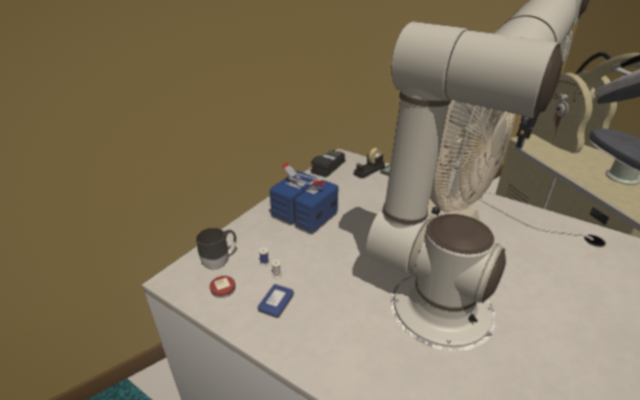

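View pics/top0.png

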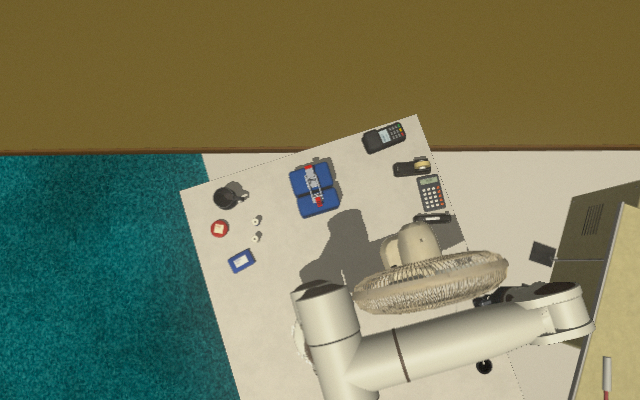

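Run:
```python
import cv2,numpy as np
a=cv2.imread("pics/scene0.png")[145:240,255:350];b=cv2.imread("pics/top0.png")[150:225,275:355]
f=lambda i:cv2.resize(i,(400*i.shape[1]//i.shape[0]*1 if 0 else 390,390*i.shape[0]//i.shape[1]),interpolation=cv2.INTER_CUBIC)
a,b=f(a),f(b);h=max(a.shape[0],b.shape[0])
p=lambda i:cv2.copyMakeBorder(i,0,h-i.shape[0],0,5,cv2.BORDER_CONSTANT)
cv2.imwrite("pics/crop0.png",np.hstack([p(a),p(b)]))
for n in("scene","top"):
    im=cv2.imread(f"pics/{n}0.png");hsv=cv2.cvtColor(im,cv2.COLOR_BGR2HSV)
    m=(((hsv[...,0]<8)|(hsv[...,0]>170))&(hsv[...,1]>120)&(hsv[...,2]>70)).astype(np.uint8)
    _,_,s,c=cv2.connectedComponentsWithStats(m)
    for q,w in zip(s[1:],c[1:]):
        if q[4]>8:print(n,'red',q,w.round(1))
```

```text
scene red [283 163   6   5  17] [285.4 164.6]
scene red [314 181  10   5  33] [318.5 182.7]
scene red [211 277  23  18 162] [222.5 288. ]
top red [304 165   8   4  24] [307.8 166.5]
top red [315 197   7  10  45] [318.4 201.4]
top red [211 220  17  17 137] [219.2 228.2]
top red [604 391   4   9  30] [605.6 395.5]
```

View pics/crop0.png

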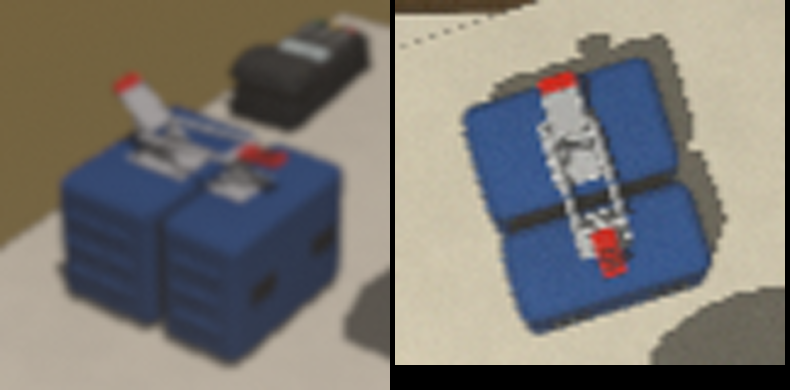

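```bash
cat > h.py <<'E'
import numpy as np,cv2
from workcell import monitor,camera,get_calibration
def ray(n,p):
    c=get_calibration(n);K=np.array([[c["fx"],0,c["cx"]],[0,c["fy"],c["cy"]],[0,0,1]])
    u=cv2.undistortPoints(np.array([[p]],float),K,np.array(c["D"]))[0,0]
    V=np.array(c["view"]);R,t=V[:3,:3],V[:3,3];d=R.T@np.array([*u,1]);return -R.T@t,d/np.linalg.norm(d)
def tri(ps,pt):
    A=np.zeros((3,3));b=np.zeros(3);L=[ray("scene",ps),ray("top",pt)]
    for o,d in L:
        M=np.eye(3)-np.outer(d,d);A+=M;b+=M@o
    x=np.linalg.solve(A,b);return x,[np.linalg.norm(np.cross(x-o,d)) for o,d in L][0]*2
def plane(n,p,z):
    o,d=ray(n,p);return o+d*(z-o[2])/d[2]
def proj(n,X):
    c=get_calibration(n);K=np.array([[c["fx"],0,c["cx"]],[0,c["fy"],c["cy"]],[0,0,1]]);V=np.array(c["view"])
    return cv2.projectPoints(np.array([X],float),cv2.Rodrigues(V[:3,:3])[0],V[:3,3],K,np.array(c["D"]))[0][0,0]
E
python3 - <<'E'
from h import *
S=lambda x,y:(255+x/4.105-.4,145+y/4.105-.4)
T=lambda x,y:(275+(x-395)/4.875-.4,150+y/4.875-.4)
for n,a,b in [("tip",(285.4,164.6),(307.8,166.5)),("tab",(318.5,182.7),(318.4,201.4)),
 ("c_front+y",S(237,253),T(537,320)),("c_front-y",S(338,175),T(708,262)),("c_rear+y",S(68,187),T(470,112)),("frontshell seam +y",S(168,215),T(507,237)),("rear seam +y",S(155,208),T(502,225))]:
    x,e=tri(a,b);print(n,x.round(4),round(e,4))
# blue mask top-view, min area rect on plane heights
im=cv2.imread("pics/top0.png");h=cv2.cvtColor(im,cv2.COLOR_BGR2HSV)
m=((h[...,0]>100)&(h[...,0]<130)&(h[...,1]>120)).astype(np.uint8);m[:,:280]=0;m[:,350:]=0;m[:155]=0;m[225:]=0
p=np.argwhere(m)[:,::-1];r=cv2.minAreaRect(p.astype(np.float32));print(r,cv2.boxPoints(r))
E
```

```text
tip [0.6005 0.0588 0.1693] 0.0012
tab [0.4778 0.0219 0.1467] 0.0019
c_front+y [0.434  0.077  0.1063] 0.0014
c_front-y [ 0.4765 -0.0525  0.1032] 0.0007
c_rear+y [0.5915 0.125  0.104 ] 0.0053
frontshell seam +y [0.4941 0.0974 0.1167] 0.0025
rear seam +y [0.5033 0.1016 0.1197] 0.0009
((313.76123046875, 188.5726776123047), (45.46280288696289, 39.5563850402832), 73.0724868774414) [[288.22147 172.5848 ]
 [326.064   161.06749]
 [339.301   204.56056]
 [301.45847 216.07787]]
```

Run:
```python
import cv2,numpy as np
a=cv2.imread("pics/scene0.png")[0:280,390:640];b=cv2.imread("pics/top0.png")[200:400,290:610]
a=cv2.resize(a,None,fx=1.9,fy=1.9);b=cv2.resize(b,None,fx=1,fy=1)
h=a.shape[0];b=cv2.copyMakeBorder(b,0,h-b.shape[0],0,0,cv2.BORDER_CONSTANT)
cv2.imwrite("pics/fan.png",np.hstack([a,b]));print(a.shape,b.shape)
```

```text
(532, 475, 3) (532, 320, 3)
```

View pics/fan.png

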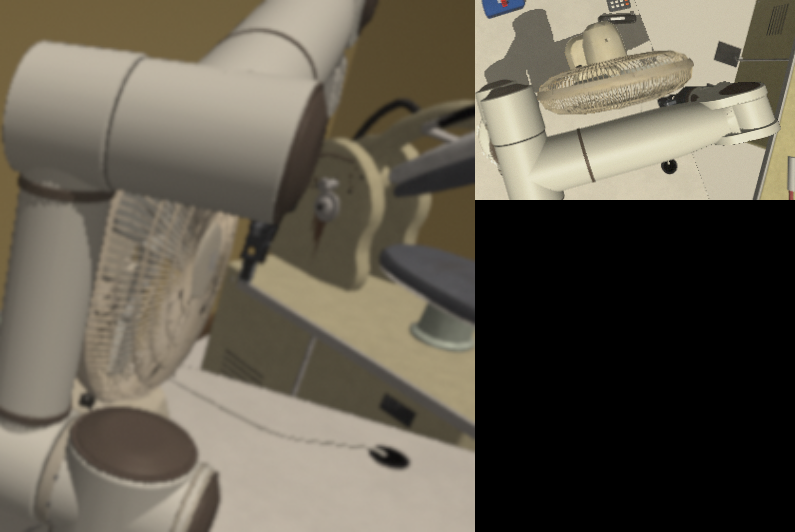

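Run:
```python
from h import *
for z in(.15,.25,.35,.45): print(z,[plane("top",p,z)[:2].round(3) for p in((355,300),(508,262),(430,275),(430,290),(430,310),(430,255))])
A=plane("top",(357,300),.25);B=plane("top",(506,268),.25)
n=np.cross(B-A,[0,0,1]);
for p in((448,210),(436,150),(567,38),(510,130),(470,205),(450,100)):
    o,d=ray("scene",p);X=o+d*(n@(A-o))/(n@d);print(p,X.round(3))
print(proj("scene",[.152,-.528,.405]),proj("scene",[.152,-.528,.24]),proj("top",[.152,-.528,.3]))
```

```text
0.15 [array([ 0.134, -0.101]), array([ 0.258, -0.641]), array([ 0.216, -0.364]), array([ 0.165, -0.362]), array([ 0.097, -0.359]), array([ 0.285, -0.367])]
0.25 [array([ 0.143, -0.093]), array([ 0.259, -0.596]), array([ 0.22 , -0.338]), array([ 0.172, -0.336]), array([ 0.109, -0.333]), array([ 0.284, -0.34 ])]
0.35 [array([ 0.152, -0.084]), array([ 0.26 , -0.551]), array([ 0.224, -0.312]), array([ 0.179, -0.31 ]), array([ 0.121, -0.307]), array([ 0.283, -0.314])]
0.45 [array([ 0.162, -0.076]), array([ 0.261, -0.506]), array([ 0.227, -0.286]), array([ 0.187, -0.284]), array([ 0.133, -0.282]), array([ 0.282, -0.288])]
(448, 210) [ 0.164 -0.207  0.119]
(436, 150) [ 0.134 -0.055  0.368]
(567, 38) [ 0.342 -1.108  0.457]
(510, 130) [ 0.248 -0.631  0.226]
(470, 205) [ 0.201 -0.394  0.04 ]
(450, 100) [ 0.14  -0.084  0.479]
[536.05890596  92.36941071] [521.44935685 143.85287869] [495.85084486 296.94572719]
```

Call:
carry_out(targets="0 0 -0.6 0 0 0 0; 0 0 -1 0 0 0 0; 0 0 -1 0 0 0 0; 0 0 -1 0 0 0 0; 0 0 -1 0 0 0 0; 0 0 -1 0 0 0 0; 0 0 -1 0 0 0 0; 0 0 -1 0 0 0 0", newtons=40)

```text
time: 0.77
ee_pos: [0.1544, -0.5353, 0.6567]
tcp_rot: [177.7, 0.0, 16.1]
wrist_force: [0.1, -1.3, 0.2]
opening: 0.0424
grasp_force: 0.0
```

Call:
carry_out(targets="0 -0.3 -1 0 0 0 0; 0 -0.5 -1 0 0 0 0; 0 -0.7 -0.8 0 0 0 0; 0 -0.7 -0.6 0 0 0 0; 0 -0.7 -0.3 0 0 0 0; 0 -0.5 0 0 0 0 0; 0 0 0 0 0 0 0; 0 0 0 0 0 0 0")

```text
time: 1.43
ee_pos: [0.1226, -0.4249, 0.7287]
tcp_rot: [170.0, 0.0, 16.1]
wrist_force: [0.1, -0.7, -0.4]
opening: 0.0427
grasp_force: 0.0
```

Run:
```python
from h import *
o=monitor.get_obs();print({k:np.round(o[k],3).tolist() for k in("time","q","ee_pos","tcp_rot")})
```

```text
{'time': 1.433, 'q': [-73.911, 10.215, 57.781, 127.593, -0.001, 89.998], 'ee_pos': [0.123, -0.425, 0.729], 'tcp_rot': [170.026, 0.001, 16.091]}
```

Call:
carry_out(targets="0 0 0 -1 0 0 0; 0 0 0 -1 0 0 0; 0 0 0 -1 0 0 0; 0 0 0 -1 0 0 0; 0 0 0 -1 0 0 0; 0 0 0 -1 0 0 0; 0 0 0 -1 0 0 0; 0 0 0 0 0 0 0")

```text
time: 2.1
ee_pos: [0.123, -0.4266, 0.7273]
tcp_rot: [129.8, -0.0, 16.1]
wrist_force: [0.2, 0.5, -0.7]
opening: 0.0425
grasp_force: 0.0
```

Run:
```python
from h import *
o=monitor.get_obs();print({k:np.round(o[k],3).tolist() for k in("time","q","ee_pos","tcp_rot")})
im=camera("scene");a=cv2.resize(im[0:300,300:640],None,fx=1.7,fy=1.7);cv2.imwrite("pics/s1.png",a[:,:,::-1])
```

```text
{'time': 2.1, 'q': [-73.912, -20.64, 15.889, 76.29, 0.0, 90.001], 'ee_pos': [0.123, -0.427, 0.727], 'tcp_rot': [129.76, -0.001, 16.087]}
```

View pics/s1.png

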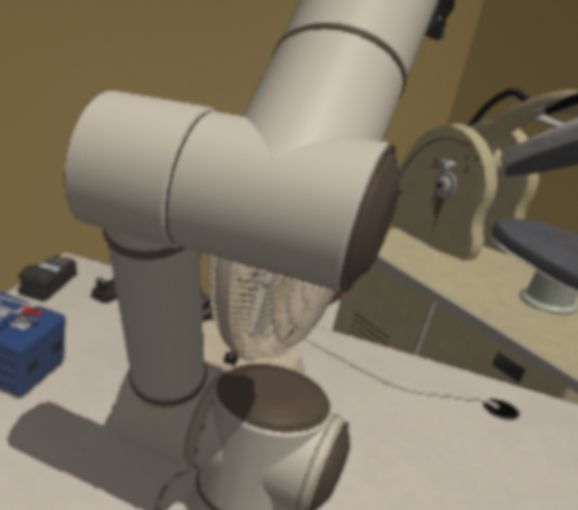

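Call:
carry_out(targets="0 0.95 -0.8 0 0 0 0; 0.5 0 0 0 0.345 -0.29 0; 1 0 0 0 0.69 -0.58 0; 1 0 0 0 0.69 -0.58 0; 1 0 0 0 0.69 -0.58 0; 1 0 0 0 0.69 -0.58 0; 1 0 0 0 0.69 -0.58 0; 1 0 0 0 0.69 -0.58 0")

```text
time: 2.82
ee_pos: [0.347, -0.2964, 0.767]
tcp_rot: [130.3, 0.0, 49.9]
wrist_force: [0.4, -0.8, 1.0]
opening: 0.043
grasp_force: 0.0
```

Call:
carry_out(targets="1 0 0 0 0.69 -0.58 0; 1 0 0 0 0.69 -0.58 0; 1 0 0 0 0.69 -0.58 0; 1 0 0 0 0.69 -0.58 0; 1 0 0 0 0.69 -0.58 0; 1 0 0 0 0.69 -0.58 0; 1 0 0 0 0.69 -0.58 0; 0 0 0 0 0 0 0")

```text
time: 3.48
ee_pos: [0.4622, -0.042, 0.7668]
tcp_rot: [130.3, -0.0, 86.5]
wrist_force: [-1.2, -1.2, 0.8]
opening: 0.0424
grasp_force: 0.0
```

Call:
carry_out(targets="0 -0.6 0.5 1 0 0 0; 0 -0.6 0.6 1 0 0 0; 0 -0.5 0.7 1 0 0 0; 0 -0.4 0.7 1 0 0 0; 0 -0.3 0.8 1 0 0 0; 0 -0.2 0.8 1 0 0 0; 0 -0.1 0.8 1 0 0 0; 0 -0.1 0.8 1 0 0 0")

```text
time: 4.15
ee_pos: [0.4784, -0.0485, 0.5038]
tcp_rot: [176.4, 0.1, 85.8]
wrist_force: [0.9, -0.1, -0.1]
opening: 0.0425
grasp_force: 0.0
```

Call:
carry_out(targets="0 0 0 0.68 0 0 0; 0 0 0 0 0 1 0; 0 0 0 0 0 1 0; 0 0 0 0 0 1 0; 0 0 0 0 0 1 0; 0 0 0 0 0 1 0; 0 0 0 0 0 1 0; 0 0 0 0 0 1 0")

```text
time: 4.82
ee_pos: [0.4784, -0.0485, 0.505]
tcp_rot: [180.0, 0.1, 45.4]
wrist_force: [-1.0, -0.1, -0.4]
opening: 0.0427
grasp_force: 0.0
```

Call:
carry_out(targets="0 0 0 0 0 1 0; 0 0 0 0 0 1 0; 0 0 0 0 0 1 0; 0 0 0 0 0 1 0; 0 0 0 0 0 1 0; 0 0 0 0 0 0 0; 0 0 0 0 0 0 0; 0 0 0 0 0 0 0")

```text
time: 5.48
ee_pos: [0.4779, -0.0484, 0.5048]
tcp_rot: [179.9, -0.1, 17.2]
wrist_force: [0.3, -0.1, 0.5]
opening: 0.0427
grasp_force: 0.0
```

Run:
```python
from h import *
o=monitor.get_obs();print({k:np.round(o[k],3).tolist() for k in("time","q","ee_pos","tcp_rot")})
```

```text
{'time': 5.483, 'q': [-5.764, -1.084, 15.26, 106.215, -0.064, 157.01], 'ee_pos': [0.478, -0.048, 0.505], 'tcp_rot': [179.891, -0.093, 17.226]}
```

Call:
carry_out(targets="0.1 -0.4 0 0 0 0.05 0; 0.1 -0.5 0 0 0 0.04 0; 0.1 -0.5 0.5 0 0 0 0; 0.07 -0.28 0.9 0 0 0 0; 0 0 0.9 0 0 0 0; 0 0 0.9 0 0 0 0; 0 0 0.8 0 0 0 0; 0 0 0 0 0 0 0")

```text
time: 6.15
ee_pos: [0.4715, 0.0203, 0.3384]
tcp_rot: [180.0, 0.4, 16.7]
wrist_force: [-0.5, 0.4, -0.5]
opening: 0.043
grasp_force: 0.0
```

Run:
```python
from h import *
o=monitor.get_obs();print({k:np.round(o[k],4).tolist() for k in("time","ee_pos","tcp_rot")})
c=[]
for n,(x,y) in (("scene",(265,120)),("top",(275,140))):
    im=camera(n)[:,:,::-1].copy();cv2.imwrite(f"pics/{n}2.png",im)
    c.append(cv2.resize(im[y:y+90,x:x+90],(390,390),interpolation=cv2.INTER_CUBIC))
cv2.imwrite("pics/c2.png",np.hstack(c))
```

```text
{'time': 6.15, 'ee_pos': [0.4715, 0.0203, 0.3384], 'tcp_rot': [179.9941, 0.3647, 16.6816]}
```

View pics/c2.png

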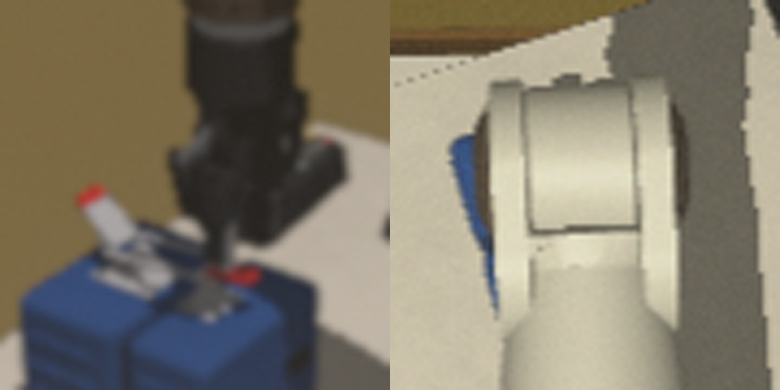

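Call:
carry_out(targets="0 0 0.15 0 0 0 0; 0 0 0.2 0 0 0 0; 0 0 0.2 0 0 0 0; 0 0 0.1 0 0 0 0; 0 0 0 0 0 0 0; 0 0 0 0 0 0 -0.3; 0 0 0 0 0 0 -0.5; 0 0 0 0 0 0 -0.6", newtons=20)

```text
time: 6.92
ee_pos: [0.4728, 0.0203, 0.3191]
tcp_rot: [179.9, -0.2, 16.5]
wrist_force: [-0.3, 2.5, 0.3]
opening: 0.0175
grasp_force: 15.0
```

Call:
carry_out(targets="0 0 0 0 0 0 -0.65; 0 0 0 0 0 0 -0.7; 0 0 0 0 0 0 -0.75; 0 0 0 0 0 0 -0.8; 0 0 0 0 0 0 -0.8; 0 0 0 0 0 0 -0.8; 0 0 0 0 0 0 -0.8; 0 0 0 0 0 0 -0.8")

```text
time: 7.58
ee_pos: [0.4728, 0.0202, 0.3188]
tcp_rot: [179.9, -0.2, 16.5]
wrist_force: [-1.5, 3.6, 4.8]
opening: 0.0171
grasp_force: 22.1
```

Call:
carry_out(targets="0 0 0 0 0 0 -0.4; 0 0 0 0 0 0 -0.4; 0 0 0.08 0 0 0 -0.4; 0 -0.03 0.07 0 0 0 -0.4; 0 0 0 0 0 0 -0.55; 0 0 0 0 0 0 -0.6; 0 0 0 0 0 0 -0.65; 0 0 0 0 0 0 -0.7")

```text
time: 8.25
ee_pos: [0.4724, 0.0211, 0.3125]
tcp_rot: [179.8, -0.2, 16.5]
wrist_force: [-0.4, -4.3, -1.4]
opening: 0.0173
grasp_force: 20.5
```

Call:
carry_out(targets="0 0 0 0 0 0 -0.7; 0 0 0 0 0 0 -0.7; 0 0 0 0 0 0 -0.7; 0 0 0 0 0 0 -0.7; 0 0 0 0 0 0 -0.7; 0 0 0 0 0 0 -0.7; 0 0 0 0 0 0 -0.7; 0 0 0 0 0 0 -0.7")

```text
time: 8.92
ee_pos: [0.4723, 0.0212, 0.3126]
tcp_rot: [179.8, -0.2, 16.5]
wrist_force: [-0.8, -4.2, -0.8]
opening: 0.0172
grasp_force: 20.5
```

Call:
carry_out(targets="0 0.01 -0.05 0 0 0 -0.7; 0 0 -0.1 0 0 0 -0.7; 0 0 -0.05 0 0 0 -0.7; -0.06 0 0 0 0 0 -0.7; -0.06 0 0 0 0 0 -0.7; -0.06 0 0 0 0 0 -0.7; -0.06 0 0 0 0 0 -0.7; 0 0 0 0 0 0 -0.7")

```text
time: 9.58
ee_pos: [0.4639, 0.0184, 0.322]
tcp_rot: [179.8, -0.5, 16.6]
wrist_force: [4.5, -1.7, 1.8]
opening: 0.0172
grasp_force: 20.6
```

Call:
carry_out(targets="-0.06 0 0 0 0 0 -0.7; -0.06 0 0 0 0 0 -0.7; -0.06 0 0 0 0 0 -0.7; -0.03 0 0 0 0 0 -0.7; 0 0 0 0 0 0 -0.7; 0 0 0 0 0 0 -0.7; 0 0 0 0 0 0 -0.7; 0 0 0 0 0 0 -0.7")

```text
time: 10.25
ee_pos: [0.4554, 0.0159, 0.3207]
tcp_rot: [179.8, -0.2, 16.5]
wrist_force: [4.3, -0.8, 1.3]
opening: 0.0177
grasp_force: 20.6
```

Run:
```python
from h import *
o=monitor.get_obs();print({k:np.round(o[k],4).tolist() for k in("time","ee_pos","tcp_rot","wrist_force")})
im=camera("scene")[:,:,::-1].copy();cv2.imwrite("pics/scene3.png",im)
cv2.imwrite("pics/c3.png",cv2.resize(im[120:210,265:355],(540,540),interpolation=cv2.INTER_CUBIC))
```

```text
{'time': 10.25, 'ee_pos': [0.4554, 0.0159, 0.3207], 'tcp_rot': [179.8467, -0.2279, 16.5445], 'wrist_force': [4.2734, -0.8404, 1.3076]}
```

View pics/c3.png

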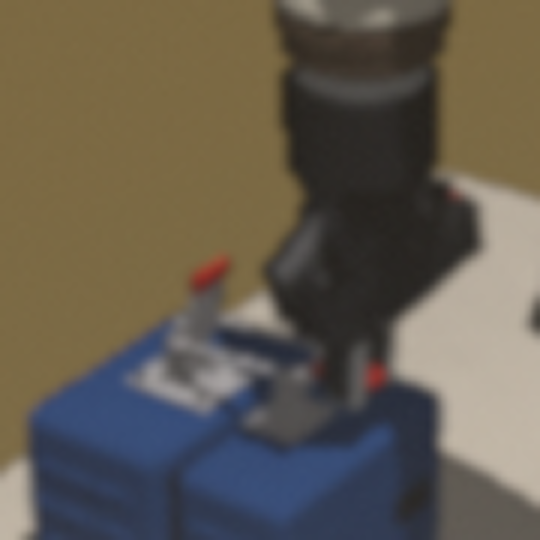

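Run:
```python
from h import *
u=np.array([np.cos(np.radians(16.7)),np.sin(np.radians(16.7)),0]);P=np.array([.5605,.0467,.13]);n=np.array([-u[1],u[0],0])
for f in("scene0","scene3"):
    im=cv2.imread(f"pics/{f}.png")[150:175,270:310].copy();h=cv2.cvtColor(im,cv2.COLOR_BGR2HSV)
    m=((h[...,0]<8)|(h[...,0]>170))&(h[...,1]>120)&(h[...,2]>70);p=np.argwhere(m).mean(0)[::-1]+[270,150]
    o,d=ray("scene",p);X=o+d*(n@(P-o))/(n@d);print(f,p.round(1),'along',((X-P)@u*1e3).round(1),'z',X[2].round(4))
```

```text
scene0 [285.4 164.6] along 41.3 z 0.1691
scene3 [299.3 165.5] along -15.1 z 0.1836
```

Call:
carry_out(targets="-0.05 0 0 0 0 0 -0.7; 0 0 0.1 0 0 0 -0.7; 0 0 0.12 0 0 0 -0.7; 0 0 0.12 0 0 0 -0.7; 0 0 0.12 0 0 0 -0.7; 0 0 0.1 0 0 0 -0.7; 0 0 0 0 0 0 -0.7; 0 0 0 0 0 0 -0.7")

```text
time: 10.97
ee_pos: [0.4533, 0.0152, 0.2978]
tcp_rot: [179.9, -0.1, 16.5]
wrist_force: [-0.6, -3.1, 0.5]
opening: 0.0173
grasp_force: 20.4
```

Call:
carry_out(targets="0 0 0.04 0 0 0 -0.7; 0 0 0.04 0 0 0 -0.7; 0 0 0.045 0 0 0 -0.7; 0 0 0 0 0 0 -0.7; 0 0 0 0 0 0 -0.7; 0 0 0 0 0 0 -0.7; 0 0 0 0 0 0 -0.7; 0 0 0 0 0 0 -0.7")

```text
time: 11.63
ee_pos: [0.4535, 0.0152, 0.2933]
tcp_rot: [179.9, -0.2, 16.5]
wrist_force: [0.7, -1.6, 0.1]
opening: 0.0176
grasp_force: 20.5
```

Call:
carry_out(targets="0.05 0 0 0 0 0 -0.7; 0.05 0 -0.01 0 0 0 -0.7; 0.05 0 0 0 0 0 -0.7; 0.05 0 -0.005 0 0 0 -0.7; 0 0 0 0 0 0 -0.7; 0 0 0 0 0 0 -0.7; 0 0 0 0 0 0 -0.7; 0 0 0 0 0 0 -0.7")

```text
time: 12.3
ee_pos: [0.4609, 0.0174, 0.2936]
tcp_rot: [179.9, -0.2, 16.5]
wrist_force: [-3.2, -3.9, -0.4]
opening: 0.0171
grasp_force: 20.3
```

Call:
carry_out(targets="0.05 0 -0.005 0 0 0 -0.7; 0.05 0 -0.005 0 0 0 -0.7; 0.05 0 -0.005 0 0 0 -0.7; 0 0 0 0 0 0 -0.7; 0 0 0 0 0 0 -0.7; 0 0 0 0 0 0 -0.7; 0 0 0 0 0 0 -0.7; 0 0 0 0 0 0 -0.7")

```text
time: 12.97
ee_pos: [0.4662, 0.019, 0.2937]
tcp_rot: [179.9, -0.0, 16.5]
wrist_force: [-5.2, -5.3, -2.5]
opening: 0.0173
grasp_force: 20.1
```

Call:
carry_out(targets="0.03 0 0 0 0 0 -0.7; 0.02 0 0 0 0 0 -0.7; 0 0 0 0 0 0 -0.7; 0 0 0 0 0 0 -0.7; 0 0 0 0 0 0 -0.7; 0 0 0 0 0 0 -0.7; 0 0 0 0 0 0 -0.7; 0 0 0 0 0 0 -0.7")

```text
time: 13.63
ee_pos: [0.4674, 0.0194, 0.2933]
tcp_rot: [179.9, 0.1, 16.5]
wrist_force: [-12.8, -5.5, -0.7]
opening: 0.0172
grasp_force: 20.3
```

Call:
carry_out(targets="0.02 0 0 0 0 0 -0.7; 0.015 0 0 0 0 0 -0.7; 0 0 0 0 0 0 -0.7; 0 0 0 0 0 0 -0.7; 0 0 0 0 0 0 -0.7; 0 0 0 0 0 0 -0.7; 0 0 0 0 0 0 -0.7; 0 0 0 0 0 0 -0.7")

```text
time: 14.3
ee_pos: [0.4682, 0.0196, 0.2931]
tcp_rot: [179.9, 0.2, 16.5]
wrist_force: [-16.6, -8.1, 0.8]
opening: 0.0174
grasp_force: 20.4
```

Call:
carry_out(targets="0 0 0 0 0 0 -0.5; 0 0 0 0 0 0 -0.3; 0 0 0 0 0 0 -0.1; 0 0 0 0 0 0 0; 0 0 0 0 0 0 0; 0 0 -0.5 0 0 0 0; 0 0 -1 0 0 0 0; 0 0 -1 0 0 0 0")

```text
time: 14.97
ee_pos: [0.4693, 0.0204, 0.3947]
tcp_rot: [179.9, -0.1, 16.5]
wrist_force: [0.7, -0.2, 0.9]
opening: 0.0428
grasp_force: 0.0
```

Call:
carry_out(targets="0 0 -1 0 0 0 -0.5; -0.5 0 -0.2 0 0 0 -1; -0.5 0 0 0 0 0 -1; 0 0 0 0 0 0 -1; 0 0 0 0 0 0 -1; 0 0 0 0 0 0 -1; 0 0 0 0 0 0 -1; 0 0 0 0 0 0 -1")

```text
time: 15.63
ee_pos: [0.4317, 0.0092, 0.4417]
tcp_rot: [179.9, -0.1, 16.6]
wrist_force: [0.2, -0.1, -0.5]
opening: -0.0003
grasp_force: 0.0
```

Run:
```python
from h import *
o=monitor.get_obs();print({k:np.round(o[k],4).tolist() for k in("time","ee_pos","tcp_rot","wrist_force","opening")})
im=camera("scene")[:,:,::-1].copy();cv2.imwrite("pics/scene4.png",im)
cv2.imwrite("pics/c4.png",cv2.resize(im[145:215,265:335],(560,560),interpolation=cv2.INTER_CUBIC))
u=np.array([np.cos(np.radians(16.7)),np.sin(np.radians(16.7)),0]);P=np.array([.5605,.0467,.13]);n=np.array([-u[1],u[0],0])
s=im[150:178,270:310];h=cv2.cvtColor(s,cv2.COLOR_BGR2HSV)
m=((h[...,0]<8)|(h[...,0]>170))&(h[...,1]>120)&(h[...,2]>70);p=np.argwhere(m).mean(0)[::-1]+[270,150]
o,d=ray("scene",p);X=o+d*(n@(P-o))/(n@d);print(p.round(1),'along',((X-P)@u*1e3).round(1),'z',X[2].round(4))
```

```text
{'time': 15.6333, 'ee_pos': [0.4317, 0.0092, 0.4417], 'tcp_rot': [179.8704, -0.1489, 16.5514], 'wrist_force': [0.2473, -0.098, -0.5347], 'opening': -0.0003}
[289.3 162.8] along 24.6 z 0.1807
```

View pics/c4.png

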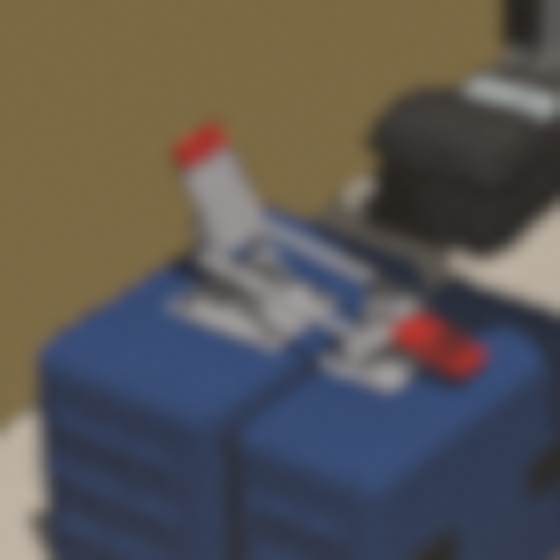

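Call:
carry_out(targets="0.5 0.02 0 0 0 0 -1; 0.9 0 0 0 0 0 -1; 0.9 0 0 0 0 0 -1; 0.9 0 0 0 0 0 -1; 0.38 0 0.4 0 0 0 -1; 0 0 0.8 0 0 0 -1; 0 0 0.6 0 0 0 -1; 0 0 0 0 0 0 -1")

```text
time: 16.35
ee_pos: [0.5691, 0.0492, 0.3646]
tcp_rot: [180.0, 0.3, 16.6]
wrist_force: [-0.8, -0.6, 0.1]
opening: -0.0003
grasp_force: 0.0
```

```bash
cat >> h.py <<'E'
def st():
    u=np.array([.9578,.2874]);o=monitor.get_obs();r=o["ee_pos"][:2]-np.array([.5605,.0467])
    print("t%.2f along %.1f perp %.1f z %.1f"%(o["time"],r@u*1e3,(u[0]*r[1]-u[1]*r[0])*1e3,o["ee_pos"][2]*1e3),"rpy",np.round(o["tcp_rot"],1),"F",np.round(o["wrist_force"],1))
E
python3 -c "
from h import *;st()"
```

```text
t16.35 along 8.9 perp -0.1 z 364.6 rpy [180.    0.3  16.6] F [-0.8 -0.6  0.1]
```

Call:
carry_out(targets="0.06 0 0.12 0 0 0 -1; 0.065 0 0.13 0 0 0 -1; 0.08 0 0.05 0 0 0 -1; 0.08 0 0.05 0 0 0 -1; 0.085 0 0.05 0 0 0 -1; 0 0 0 0 0 0 -1; 0 0 0 0 0 0 -1; 0 0 0 0 0 0 -1")

```text
time: 17.02
ee_pos: [0.5834, 0.0531, 0.3552]
tcp_rot: [179.8, -0.2, 16.5]
wrist_force: [-0.5, -0.3, 2.1]
opening: 0.0002
grasp_force: 0.7
```

```bash
python3 -c "
from h import *;st()"
```

```text
t17.02 along 23.8 perp -0.4 z 355.2 rpy [179.8  -0.2  16.5] F [-0.5 -0.3  2.1]
```

Call:
carry_out(targets="0.05 0 0.08 0 0 0 -1; 0.05 0 0.08 0 0 0 -1; 0.05 0 0.08 0 0 0 -1; 0.055 0 0.08 0 0 0 -1; 0 0 0 0 0 0 -1; 0 0 0 0 0 0 -1; 0 0 0 0 0 0 -1; 0 0 0 0 0 0 -1")

```text
time: 17.68
ee_pos: [0.5911, 0.0554, 0.3421]
tcp_rot: [179.9, -0.2, 16.5]
wrist_force: [0.4, -0.0, 0.2]
opening: 0.0002
grasp_force: 0.8
```

```bash
python3 -c "
from h import *;st()"
```

```text
t17.68 along 31.8 perp -0.5 z 342.1 rpy [179.9  -0.2  16.5] F [ 0.4 -0.   0.2]
```

Call:
carry_out(targets="0.04 0 0.06 0 0 0 -1; 0.04 0 0.06 0 0 0 -1; 0.045 0 0.07 0 0 0 -1; 0.045 0 0.07 0 0 0 -1; 0 0 0 0 0 0 -1; 0 0 0 0 0 0 -1; 0 0 0 0 0 0 -1; 0 0 0 0 0 0 -1")

```text
time: 18.35
ee_pos: [0.5976, 0.0573, 0.3314]
tcp_rot: [179.9, -0.1, 16.5]
wrist_force: [-0.3, -0.9, 0.9]
opening: -0.0002
grasp_force: 0.2
```

Run:
```python
from h import *;st()
im=camera("scene")[:,:,::-1].copy();cv2.imwrite("pics/scene5.png",im)
cv2.imwrite("pics/c5.png",cv2.resize(im[145:215,265:335],(560,560),interpolation=cv2.INTER_CUBIC))
```

```text
t18.35 along 38.6 perp -0.5 z 331.4 rpy [ 1.799e+02 -1.000e-01  1.650e+01] F [-0.3 -0.9  0.9]
```

View pics/c5.png

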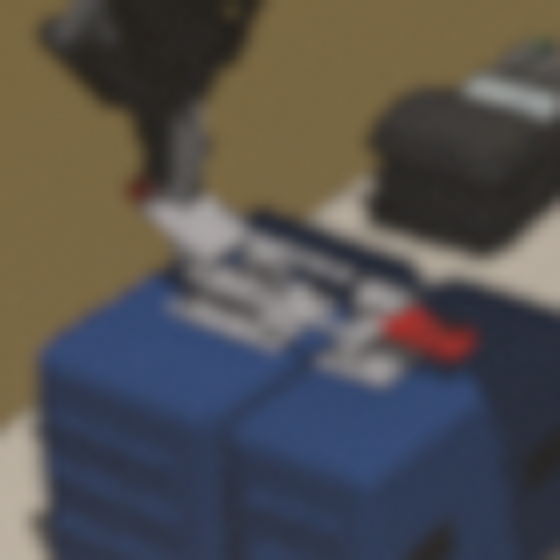

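Call:
carry_out(targets="0.03 0 0.06 0 0 0 -1; 0.03 0 0.06 0 0 0 -1; 0.03 0 0.07 0 0 0 -1; 0.025 0 0.07 0 0 0 -1; 0 0 0 0 0 0 -1; 0 0 0 0 0 0 -1; 0 0 0 0 0 0 -1; 0 0 0 0 0 0 -1")

```text
time: 19.07
ee_pos: [0.6023, 0.0586, 0.3214]
tcp_rot: [179.8, -0.2, 16.5]
wrist_force: [-0.2, -0.0, -1.0]
opening: 0.0002
grasp_force: 0.0
```

Call:
carry_out(targets="0.015 0 0.05 0 0 0 -1; 0.015 0 0.05 0 0 0 -1; 0.01 0 0.05 0 0 0 -1; 0 0 0.03 0 0 0 -1; 0 0 0 0 0 0 -1; 0 0 0 0 0 0 -1; 0 0 0 0 0 0 -1; 0 0 0 0 0 0 -1")

```text
time: 19.73
ee_pos: [0.6037, 0.0591, 0.3142]
tcp_rot: [179.9, -0.2, 16.5]
wrist_force: [0.9, -0.3, 0.0]
opening: -0.0
grasp_force: 0.0
```

```bash
python3 -c "
from h import *;st()"
```

```text
t19.73 along 45.0 perp -0.6 z 314.2 rpy [179.9  -0.2  16.5] F [ 0.9 -0.3  0. ]
```

Call:
carry_out(targets="0 0 0.03 0 0 0 -1; 0 0 0.03 0 0 0 -1; 0 0 0 0 0 0 -1; 0 0 0 0 0 0 -1; 0 0 0 0 0 0 -1; 0 0 0 0 0 0 -1; 0 0 0 0 0 0 -1; 0 0 0 0 0 0 -1")

```text
time: 20.4
ee_pos: [0.6038, 0.0591, 0.3118]
tcp_rot: [179.9, -0.2, 16.5]
wrist_force: [-0.3, 0.5, -0.9]
opening: 0.0001
grasp_force: 0.0
```

Call:
carry_out(targets="0 0 0.02 0 0 0 -1; 0 0 0.02 0 0 0 -1; 0 0 0 0 0 0 -1; 0 0 0 0 0 0 -1; 0 0 0 0 0 0 -1; 0 0 0 0 0 0 -1; 0 0 0 0 0 0 -1; 0 0 0 0 0 0 -1")

```text
time: 21.07
ee_pos: [0.6038, 0.0591, 0.3105]
tcp_rot: [179.8, -0.2, 16.5]
wrist_force: [-0.5, 0.6, 4.9]
opening: 0.0001
grasp_force: 2.7
```

Call:
carry_out(targets="0 0 0.015 0 0 0 -1; 0 0 0.01 0 0 0 -1; 0 0 0 0 0 0 -1; 0 0 0 0 0 0 -1; 0 0 0 0 0 0 -1; 0 0 0 0 0 0 -1; 0 0 0 0 0 0 -1; 0 0 0 0 0 0 -1")

```text
time: 21.73
ee_pos: [0.6037, 0.059, 0.3103]
tcp_rot: [179.8, -0.3, 16.5]
wrist_force: [-3.1, -0.0, 9.6]
opening: -0.0001
grasp_force: 5.0
```

Call:
carry_out(targets="0 0 0.015 0 0 0 -1; 0 0 0.015 0 0 0 -1; 0 0 0 0 0 0 -1; 0 0 0 0 0 0 -1; 0 0 0 0 0 0 -1; 0 0 0 0 0 0 -1; 0 0 0 0 0 0 -1; 0 0 0 0 0 0 -1")

```text
time: 22.4
ee_pos: [0.6036, 0.059, 0.3101]
tcp_rot: [179.8, -0.3, 16.5]
wrist_force: [-5.7, -0.3, 16.7]
opening: -0.0002
grasp_force: 7.8
```

Call:
carry_out(targets="0 0 -0.1 0 0 0 -1; 0 0 -0.4 0 0 0 -1; 0 0 -0.9 0 0 0 -1; 0 0 -1 0 0 0 -1; 0 0 -1 0 0 0 -1; 0 0 -0.5 0 0 0 -1; 0 0 0 0 0 0 -1; 0 0 0 0 0 0 -1")

```text
time: 23.07
ee_pos: [0.6034, 0.0593, 0.4647]
tcp_rot: [179.8, -0.3, 16.5]
wrist_force: [-0.0, 0.0, -0.6]
opening: 0.0004
grasp_force: 0.0
```

Run:
```python
from h import *;st()
im=camera("scene")[:,:,::-1].copy();cv2.imwrite("pics/scene6.png",im)
cv2.imwrite("pics/c6.png",cv2.resize(im[145:215,265:335],(560,560),interpolation=cv2.INTER_CUBIC))
```

```text
t23.07 along 44.7 perp -0.2 z 464.7 rpy [179.8  -0.3  16.5] F [-0.   0.  -0.6]
```

View pics/c6.png

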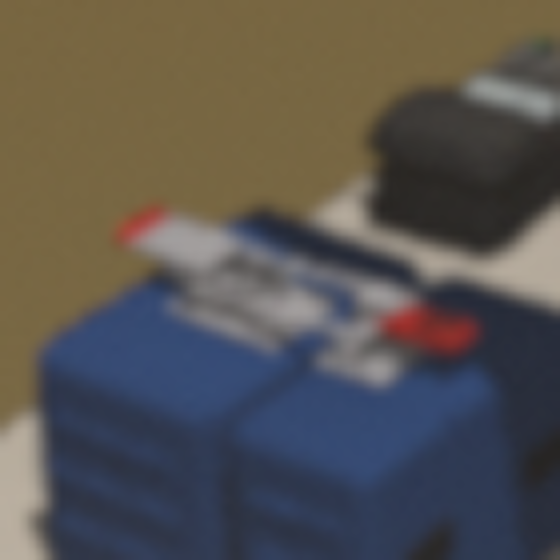

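Run:
```python
from h import *
g=lambda f:cv2.cvtColor(cv2.imread(f"pics/{f}.png"),cv2.COLOR_BGR2GRAY)
t,i=g("scene4"),g("scene6")
def shift(x0,y0,x1,y1):
    k=6;R=lambda a:cv2.resize(a,None,fx=k,fy=k,interpolation=cv2.INTER_CUBIC)
    r=cv2.matchTemplate(R(i[y0-4:y1+4,x0-4:x1+4]),R(t[y0:y1,x0:x1]),cv2.TM_CCOEFF_NORMED)
    _,v,_,p=cv2.minMaxLoc(r);return np.array(p)/k-4,round(v,3)
print("front hook plate",shift(305,184,318,196),"front shell side",shift(296,205,316,228),"rear side",shift(271,190,291,215))
u=np.array([.958,.287,0]);X=np.array([.49,.02,.12]);print("5mm +x in px",proj("scene",X+.005*u)-proj("scene",X))
```

```text
front hook plate (array([-1.16666667, -0.66666667]), 0.948) front shell side (array([-0.33333333, -0.5       ]), 0.944) rear side (array([0., 0.]), 0.98)
5mm +x in px [-1.30692328 -0.48836689]
```

```bash
python3 -c "
from workcell import bot
print(bot.job_done())"
```

```text
the job is handed in; nothing more can be done
None
```

The case is latched and the job is handed in at about 23 s. I drew the bar into the hook to about 13 N, let go, then pressed the lever home with about 17 N. The last picture shows the lever flat and the front shell drawn in 4–5 mm at the hook.

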